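# Draw the dish tray out of the dry box and shut its neighbour

### The arm

A 7-joint arm with a two-finger parallel gripper is mounted at the origin on a cart in front of the work surface, level with it; the furniture and walls round the work are solid. World frame = base frame: x ahead of the robot, y to its left, z up, the work surface at z = 0. Lengths are in m, angles in rad, forces in N, time in s.
With the tool pointing down it reaches from about 0.4 to 0.85 m from the base axis. Payload 10.4 kg.
Tool frame: the origin (TCP) lies on the mounting face of the last link; the fingertips stand 173 mm ahead of it and the grasp point (between the pads) lies 155 mm ahead of it (manip.tip_extent is the distance from the TCP to the fingertips, in m); z points along the fingers, y is the line along which they close (so a half turn about z gives the same grasp; the last joint's range is limited). The gripper opens to 85 mm and grips with 20 to 120 N. Pads are 22 mm wide; open, the fingers measure 114 mm over their backs; the gripper's body (76 mm by 85 mm) begins 54 mm behind the grasp point. The pads swing forward as they close: fully open they stand 13 mm farther back than shut.
Start: joints at [1.224, 0.332, -0.065, 1.46, 0.022, 1.35, -0.088], TCP at [0.199, -0.593, 0.405] pointing down, gripper open.
Joint ranges: [-2.6, 2.6], [-0.5, 2.12], [-1.47, 1.34], [0.16, 2.42], [-1.27, 4.41], [0.06, 2.06], [-2.6, 2.6]. Speed limits (rad/s): [2.22, 2.22, 2.79, 2.79, 3.14, 3.14, 3.14].

### API

Orientations are given as a unit quaternion [x, y, z, w].
In Python, from workcell import manip gives the robot as it stands.
- The arm moves only by the tool move_arm, never from a script. Its argument "plan" is one flat list of numbers, 7 for each row, row after row: the turn, a rotation vector about the tool's x, y, z in rad, then the shift along the tool's x, y, z in m, then the finger opening in m, from 0 to 0.0854. In form: [ax, ay, az, dx, dy, dz, gripper, ax, ay, az, dx, dy, dz, gripper, ...]. A call has 1 to 12 rows; each row is the pose to reach, as a shift and turn from the pose commanded when the call began, along the tool's axes at that moment; what a row does not reach only later rows make up. A row lasts 1/8 s, in which the tool goes at most 62.5 mm and 10.7 degrees, less where a joint would pass 70% of its speed; a pose out of reach is approached as far as the arm can. A call with a gripper value outside its range is refused whole. The fingers move at their own pace and stop on an object; "squeeze" is the grip in N (left out, the last holds). Time passes only in rows, so rows that repeat a pose let the fingers close. It gives the time, the measured TCP pose, the force, the opening and the grip force at its end, in the units of the state.
- manip.get_obs(): the state, without advancing time (a new reading comes with each control period).
- manip.camera(name): name is "scene" or "top" or "wrist"; returns a dict with "color" (384x512x3 uint8, red, green, blue), "fx", "fy", "cx", "cy" (pixels), "dist" ([k1, k2, p1, p2, k3] as OpenCV has them; the pictures are not rectified), "cam_to_world" (4x4, takes a point from camera to world coordinates); the wrist camera has in their place "mount" (4x4, takes a point from camera to tool coordinates, whose origin is the TCP and whose axes are the flange's). Camera axes: x right, y down, z forward; pixel columns grow to the right and rows downward; lengths in m; the calibration is good to about 2 mm. A picture is of the moment at which its call begins: read the wrist's pose just before it. There is no depth.
- manip.hand_in(): hands the job in; it is judged then, once.
Trained networks look in a picture, given as the dict that the camera call returned (one of the last four; its "shot" number tells which), for a name from the list of things; names that differ only in an ending like _2 or _b are one class to them, and where a whole thing is asked for, a point or a joint stands for the part that bears it (a point fixed in the world has none). Each returns a list of dicts, best first, with "conf" (0 to 1); they miss things now and then, are a little off and sometimes report something else, mostly with a low value. They report only what shows in the picture. A call takes as long as a camera call.
- manip.look_for(picture, label): "position" ([x, y, z] in m, in the coordinates of the camera as it stood for that picture, good to about 4 mm: the middle of the surface that is visible of it).
- manip.silhouettes(picture, label): "pixels" (384x512 bool, what is visible of it).
- manip.tip_of(picture, label): "position" ([x, y, z] in m, in the coordinates of the camera as it stood for that picture, good to about 4 mm: a listed point, or the origin of a listed thing).
The state is a dict: "clock": time; "joint_pos": joint angles; "joint_velocities": joint speeds; "tau": joint torques, N m; "position": TCP position; "ee_rot": TCP orientation; "ft_force": force on the tool from outside, world axes, zero at the start; "torque": the same for the moment, N m; "grip_width": opening from 0.0 (shut) to 1.0 (fully open); "grasp_force": force on a finger pad.
Only numpy, scipy, OpenCV 4.12 (cv2) and the standard library are available. Lean on these libraries where they do the work, as an engineer would, in place of code of your own. Each camera call takes 0.05 s, during which the arm holds its last target. There are 200 camera calls.

### The job

The dry box has two pull-out trays side by side: one is shut and holds a petri dish, the other is empty and was left ajar. Push the empty tray fully home so that its bay keeps its dry gas, and hook a fingertip behind the upturned lip of the other tray and draw it out to its stop, so that the dish stands clear of the box. Use the fingertips only: do not pinch or grip a tray's lip, leave the dish untouched in its nest, and do not move the things standing round the box.

Things in the scene. Friction and masses are not known exactly. Their poses are not given: they have to be found in the camera images.
- dry_box: low clear acrylic dry box, grey floor, fixed on the bench: 160 mm deep (x), 240 mm wide (y), 58 mm high; a round indicator on top reaches 64 mm. Origin: centre of its underside; x points to its back, y to its left (seen from its front). Its open front is at x = -80 mm. A tray slides in each of two bays, their middles at y = +60 and -60 mm; which tray is in which bay varies
- dish_tray (a joint): how far the tray with the dish is drawn out along the box's -x, in m: 0 shut (as at the start), 0.09 at its stop. It resists with about 1.5 N plus 8 N per m/s and stays where left. The tray has a clear upright front panel 114 mm wide, from 10 to 56 mm above the bench; when shut the panel's outer face is 87 mm in front of the box's origin
- dish_tray_lip_rear: rear leaf of the upturned lip of the dish tray's steel pull; a fingertip hooks behind it. Origin: centre of its rear face (looks to +x), 30 mm above the bench; axes as the box's; moves with the tray. The lip is 90 mm wide (y), with a rolled top edge 43 mm above the bench. The open trough behind it is 42 mm long (x) up to the panel; the trough's floor is 22 mm above the bench
- dish_tray_lip_front: front leaf of the same lip. Origin: centre of its front face (looks to -x), 4 mm in front of the rear face, 30 mm above the bench
- empty_tray (a joint): how far the empty tray is out along the box's -x, in m: 0 shut, 0.09 at its stop; 0.02 to 0.065 at the start. Same shape, sizes and resistance as the dish tray
- empty_tray_lip_rear: rear leaf of the lip of the empty tray's pull, as that of the dish tray
- empty_tray_lip_front: front leaf of the empty tray's lip. Origin: centre of its front face (looks to -x), 30 mm above the bench; a push on it towards +x shuts the tray
- dish_tray_nest (a point): middle of the floor of the dish tray's front nest, a round recess in its black plate 61 mm wide and 4 mm deep, 16 mm above the bench, 47.5 mm behind the panel's outer face; it travels with the tray
- dish: round lidded petri dish, 58 mm across and 15 mm high, about 24 g, loose in the dish tray's front nest. Origin: centre of its underside; z up
- beaker: empty glass beaker, 74 mm across, 93 mm high, standing to the left of the box. Origin: centre of its underside
- culture_bottle: small culture bottle with a square foil cap, 54 mm across, 119 mm high, standing to the right of the box. Origin: centre of its underside
- timer: white digital timer lying on the bench to the left, 64 x 70 x 20 mm. Origin: centre of its underside
- tape: roll of white tape lying flat, 97 mm across, 19 mm high, farther to the left. Origin: centre of its underside

How it is judged:
At the end, for the whole second after the job is handed in: The dish tray is drawn out to its stop (at least 84 of its 90 mm), the empty tray is shut to within 4 mm, and the dish lies flat and at rest in its nest (centre within 6 mm, not more than 3 mm above the nest floor) (value of joint dish_tray above 0.084 m and value of joint empty_tray below 0.004 m and horizontal distance between dish and dish_tray_nest below 0.006 m and z of dish in the frame of dish_tray_nest below 0.003 m and angle between dish's own z axis and vertical below 0.08 rad and linear speed of dish below 0.02 m/s); the robot touches nothing.
It fails at once if the dish is touched by the robot (contact force between any of the fingers, the arm and dish above 0.5 N).
It fails at once if the dish is lifted out of its nest (z of dish in the frame of dish_tray_nest above 0.008 m).
It fails at once if the dish tray's lip is pinched between the fingers (pressed from both sides at once) (contact force between the fingers and dish_tray_lip_rear above 4 N and contact force between the fingers and dish_tray_lip_front above 4 N).
It fails at once if the empty tray's lip is pinched between the fingers (pressed from both sides at once) (contact force between the fingers and empty_tray_lip_rear above 4 N and contact force between the fingers and empty_tray_lip_front above 4 N).
It fails at once if a thing standing round the box is moved by more than 20 mm (distance of any of beaker, culture_bottle, timer, tape from where it was at the start of the episode above 0.02 m).
It also fails if it takes over 45 s, if anything falls off the work surface, if the arm or the gripper's body presses on something with over 40 N, if the wrist force passes 120 N, or if a joint passes its speed limit or range.

## Working session

There is one attempt and no reset: what is moved stays moved. The work goes in short steps, Python scripts to look and compute and a tool call to move; the robot and the scene stay as the last step left them, time stands still between calls to the robot, and variables do not carry over. Pictures are saved under pics/ and viewed, at most 10 in all, crops included, and the job is handed in when it is done.

Besides the shell and the picture viewer there is one more tool, called after "Request:" as name(argument=value, ...) on one line, values as JSON. move_arm: Moves the arm, as the interface text tells. Its arguments: {"type":"object","properties":{"plan":{"type":"array","items":{"type":"number"}},"squeeze":{"type":"number"}},"required":["plan"]}

```bash
mkdir -p pics; cat > h.py <<'E'
import numpy as np, cv2
from scipy.spatial.transform import Rotation as R
from workcell import manip
def world(pic,p,obs=None):
    if "cam_to_world" in pic: T=np.array(pic["cam_to_world"])
    else:
        W=np.eye(4);W[:3,:3]=R.from_quat(obs["ee_rot"]).as_matrix();W[:3,3]=obs["position"];T=W@np.array(pic["mount"])
    return (T@np.r_[p,1])[:3]
def save(pic,n): cv2.imwrite(f"pics/{n}.png",pic["color"][...,::-1])
E
python3 - <<'E'
from h import *
np.set_printoptions(precision=4,suppress=True)
o=manip.get_obs();print(o["clock"],o["position"],R.from_quat(o["ee_rot"]).as_matrix(),o["grip_width"])
ims=[]
for n in("scene","top"):
    p=manip.camera(n);ims.append(p["color"])
    save(p,n)
    print(n, np.array(p["cam_to_world"])[:3,3])
    for l in("dry_box","dish_tray_lip_rear","empty_tray_lip_rear","dish_tray_lip_front","empty_tray_lip_front","dish_tray_nest","dish","beaker","culture_bottle","timer","tape"):
        r=manip.tip_of(p,l)
        print(l,[(world(p,d["position"]),round(d["conf"],2)) for d in r[:2]])
E
```

```text
0.0 [ 0.1988 -0.5924  0.4039] [[ 0.948   0.3182 -0.0005]
 [ 0.3182 -0.948   0.0014]
 [-0.0001 -0.0015 -1.    ]] 0.9970023749809406
scene [-0.0903  0.9028  0.5063]
dry_box [(array([0.6655, 0.0402, 0.0005]), 0.84)]
dish_tray_lip_rear []
empty_tray_lip_rear []
dish_tray_lip_front [(array([0.5392, 0.1193, 0.0336]), 0.43), (array([ 0.4639, -0.0012,  0.0319]), 0.17)]
empty_tray_lip_front [(array([0.4625, 0.0013, 0.0306]), 0.71)]
dish_tray_nest []
dish []
beaker [(array([0.6471, 0.244 , 0.0013]), 0.91), (array([0.538 , 0.1179, 0.0284]), 0.72)]
culture_bottle [(array([ 0.6327, -0.1183,  0.0007]), 0.78)]
timer [(array([ 0.5156,  0.2803, -0.0034]), 0.91)]
tape [(array([0.5941, 0.4944, 0.0008]), 0.82)]
top [0.4329 0.2229 1.1373]
dry_box [(array([ 0.6655,  0.0454, -0.0051]), 0.61)]
dish_tray_lip_rear []
empty_tray_lip_rear []
dish_tray_lip_front []
empty_tray_lip_front []
dish_tray_nest [(array([ 0.5929,  0.4932, -0.002 ]), 0.41)]
dish []
beaker [(array([0.6501, 0.2479, 0.0001]), 0.78)]
culture_bottle [(array([ 0.6285, -0.1209, -0.0023]), 0.57)]
timer [(array([ 0.5022,  0.2802, -0.0021]), 0.56)]
tape [(array([ 0.5922,  0.4931, -0.0025]), 0.6), (array([ 0.6693,  0.0465, -0.0052]), 0.21)]
```

View pics/top.png

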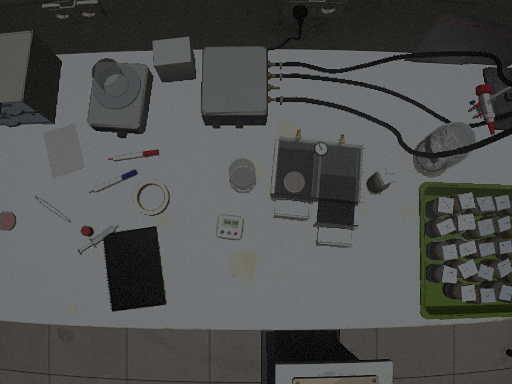

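View pics/scene.png

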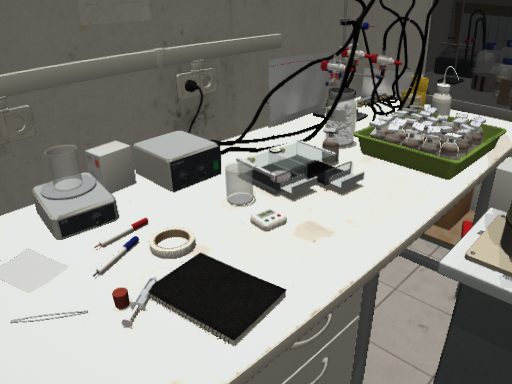

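The top view shows the box near world (0.666, 0.043), with the dish tray on its left (lip at about px 291,215). The empty tray is on the right, ajar (lip at about px 333,242). I'll move above the fronts for a near look.

Request:
move_arm(plan=[0,0,0.41,0.44,-0.527,0,0,0,0,0.41,0.44,-0.527,0,0,0,0,0.41,0.44,-0.527,0,0,0,0,0.41,0.44,-0.527,0,0,0,0,0.41,0.44,-0.527,0,0,0,0,0.41,0.44,-0.527,0,0,0,0,0.41,0.44,-0.527,0,0,0,0,0.41,0.44,-0.527,0,0,0,0,0.41,0.44,-0.527,0,0,0,0,0.41,0.44,-0.527,0,0,0,0,0.41,0.44,-0.527,0,0,0,0,0.41,0.44,-0.527,0,0])

```text
clock: 2.7
position: [0.4488, 0.0515, 0.4051]
ee_rot: [0.999, -0.039, 0.0, -0.001]
ft_force: [0.3, -1.5, 0.9]
grip_width: -0.001
grasp_force: 0.0
```

```bash
python3 - <<'E'
from h import *
np.set_printoptions(precision=4,suppress=True)
o=manip.get_obs();print(o["position"],R.from_quat(o["ee_rot"]).as_matrix())
p=manip.camera("wrist");save(p,"w1");print(np.array(p["mount"]),p["fx"],p["cx"],p["cy"],p["dist"])
for l in("dry_box","dish_tray_lip_rear","empty_tray_lip_rear","dish_tray_lip_front","empty_tray_lip_front","dish_tray_nest","dish"):
    r=manip.tip_of(p,l)
    print(l,[(world(p,d["position"],o),round(d["conf"],2)) for d in r[:2]])
E
```

```text
[0.4488 0.0515 0.4051] [[ 0.9969 -0.0788  0.001 ]
 [-0.0788 -0.9969  0.0017]
 [ 0.0008 -0.0017 -1.    ]]
[[-0.0005 -0.9613 -0.2757  0.0697]
 [ 1.     -0.0004 -0.0005  0.0005]
 [ 0.0004 -0.2757  0.9613  0.0311]
 [ 0.      0.      0.      1.    ]] 267.32809448676056 254.28035445065686 193.1180461170553 [-0.0603  0.      0.      0.      0.    ]
dry_box [(array([ 0.6477,  0.2469, -0.0057]), 0.6)]
dish_tray_lip_rear []
empty_tray_lip_rear [(array([0.4646, 0.0049, 0.0271]), 0.66)]
dish_tray_lip_front []
empty_tray_lip_front []
dish_tray_nest []
dish []
```

View pics/w1.png

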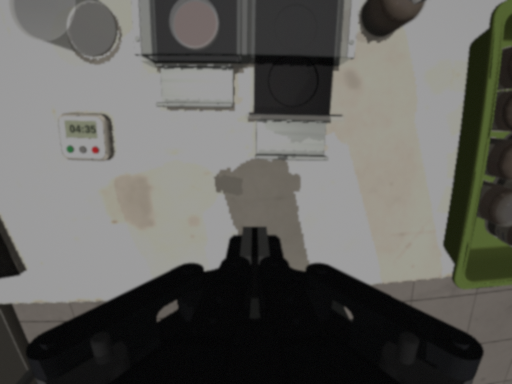

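The wrist view shows the dish lip edge running from about px (158,106) to (233,108), and the empty lip from (256,156) to (326,158). The panels sit at rows 66 and 116. I'll enlarge this and work out the positions.

```bash
cat >> h.py <<'E'
def ray(pic,uv,z,obs=None):
    K=np.array([[pic["fx"],0,pic["cx"]],[0,pic["fy"],pic["cy"]],[0,0,1]])
    q=cv2.undistortPoints(np.array([[uv]],float),K,np.array(pic["dist"]))[0,0]
    a=world(pic,[0,0,0],obs);b=world(pic,[q[0],q[1],1],obs)-a
    return a+b*(z-a[2])/b[2]
E
python3 - <<'E'
from h import *
np.set_printoptions(precision=4,suppress=True)
o=manip.get_obs();p=manip.camera("wrist")
c=p["color"][50:170,135:350];cv2.imwrite("pics/w1c.png",cv2.resize(c,None,fx=3.7,fy=3.7,interpolation=cv2.INTER_CUBIC)[...,::-1])
for n,uv,z in(("dL",(158,106),.043),("dR",(233,108),.043),("eL",(256,156),.043),("eR",(326,158),.043),("dpanL",(155,65),.056),("dpanR",(240,67),.056),("epanL",(249,116),.056),("epanR",(340,116),.056)):
    print(n,ray(p,uv,z,o))
E
```

```text
dL [0.5411 0.1528 0.043 ]
dR [0.5302 0.0638 0.043 ]
eL [0.4707 0.0416 0.043 ]
eR [ 0.4608 -0.0452  0.043 ]
dpanL [0.584  0.1443 0.056 ]
dpanR [0.5725 0.0505 0.056 ]
epanL [0.5192 0.0455 0.056 ]
epanR [ 0.5105 -0.0592  0.056 ]
```

View pics/w1c.png

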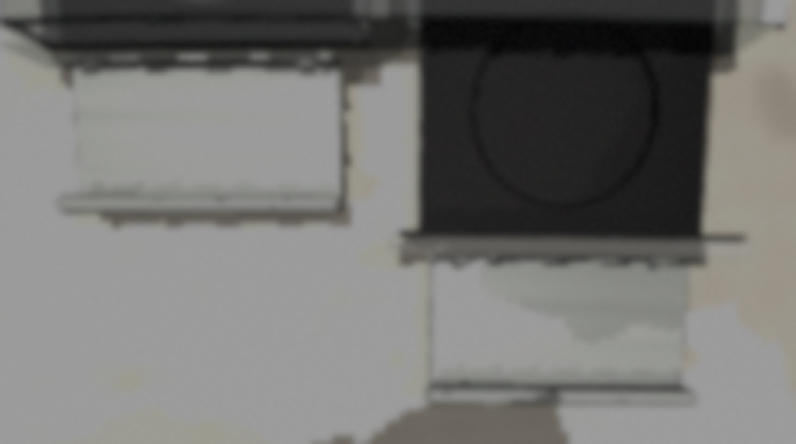

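```bash
python3 - <<'E'
from h import *
np.set_printoptions(precision=4,suppress=True)
o=manip.get_obs();p=manip.camera("wrist")
P={n:ray(p,uv,.043,o) for n,uv in(("dL",(151.8,104.8)),("dR",(227.7,105.6)),("eL",(251.5,156)),("eR",(322.5,156.8)))}
print(P)
b=np.array([.996,-.09]),np.array([.09,.996])
Rt=R.from_quat(o["ee_rot"]).as_matrix()
for t in "de":
    m=(P[t+"L"]+P[t+"R"])/2; print(t,m,"box axes",b[0]@m[:2],b[1]@m[:2],"tool offset",Rt.T@(m-o["position"]))
E
```

```text
{'dL': array([0.5432, 0.1603, 0.043 ]), 'dR': array([0.5334, 0.07  , 0.043 ]), 'eL': array([0.4712, 0.0474, 0.043 ]), 'eR': array([ 0.4627, -0.0406,  0.043 ])}
d [0.5383 0.1152 0.043 ] box axes 0.5258035249172325 0.16314574407540094 tool offset [ 0.0837 -0.0765  0.3617]
e [0.4669 0.0034 0.043 ] box axes 0.4647750109361242 0.04541006666612197 tool offset [0.0223 0.0411 0.3618]
```

Request:
move_arm(plan=[0,0,0.015,-0.02,0.041,0.05,0,0,0,0.015,-0.02,0.041,0.1,0,0,0,0.015,-0.02,0.041,0.15,0,0,0,0.015,-0.02,0.041,0.19,0,0,0,0.015,-0.02,0.041,0.207,0,0,0,0.015,-0.02,0.041,0.207,0,0,0,0.015,-0.02,0.041,0.207,0])

```text
clock: 4.08
position: [0.4257, 0.008, 0.1991]
ee_rot: [0.999, -0.051, 0.001, 0.0]
ft_force: [1.1, -0.3, 0.1]
grip_width: 0.007
grasp_force: 0.0
```

```bash
python3 - <<'E'
from h import *
print(manip.get_obs()["position"],manip.get_obs()["ft_force"])
p=manip.camera("wrist");save(p,"w2")
E
```

```text
[0.42567021 0.00798221 0.19907675] [ 1.11956874 -0.30627578  0.13335063]
```

View pics/w2.png

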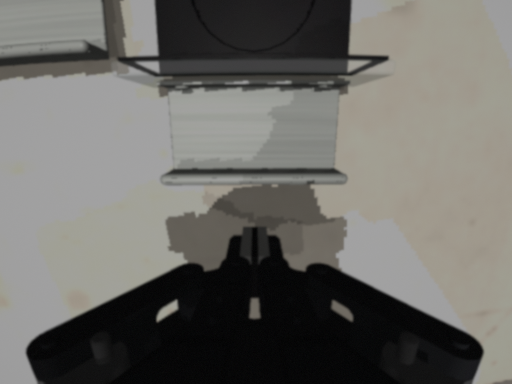

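The fingers are centred in front of the empty tray's lip (lip edge at row 180, fingertips at about px 255,228). I'll push now.

Request:
move_arm(plan=[0,0,0,0.01,0,0,0,0,0,0,0.02,0,0,0,0,0,0,0.028,0,0,0,0,0,0,0.036,0,0,0,0,0,0,0.044,0,0,0,0,0,0,0.051,0,0,0,0,0,0,0.058,0,0,0,0,0,0,0.065,0,0,0,0,0,0,0.071,0,0,0,0,0,0,0.076,0,0,0,0,0,0,0.079,0,0,0,0,0,0,0.08,0,0,0])

```text
clock: 5.62
position: [0.5046, -0.0001, 0.1977]
ee_rot: [0.999, -0.051, 0.0, -0.0]
ft_force: [-1.7, 1.2, -0.0]
grip_width: 0.001
grasp_force: 0.8
```

Request:
move_arm(plan=[0,0,0,0.003,0,0,0,0,0,0,0.006,0,0,0,0,0,0,0.008,0,0,0,0,0,0,0.01,0,0,0,0,0,0,0.01,0,0,0])

```text
clock: 6.25
position: [0.5144, -0.0011, 0.1977]
ee_rot: [0.999, -0.051, -0.0, 0.0]
ft_force: [-2.4, 1.3, 0.6]
grip_width: 0.002
grasp_force: 1.5
```

Request:
move_arm(plan=[0,0,0,0.002,0,0,0,0,0,0,0.004,0,0,0,0,0,0,0.006,0,0,0,0,0,0,0.006,0,0,0])

```text
clock: 6.75
position: [0.5168, -0.001, 0.1964]
ee_rot: [0.999, -0.05, -0.006, 0.001]
ft_force: [-28.1, 3.2, 17.5]
grip_width: -0.001
grasp_force: 14.1
```

The empty tray is home, with 28 N at the stop. I'll back off, lift and move above the dish tray's trough.

Request:
move_arm(plan=[0,0,0,-0.015,0,0,0,0,0,0,-0.03,0,0,0,0,0,0,-0.03,0,-0.06,0,0,0,0,-0.02,-0.03,-0.1,0,0,0,0,0,-0.08,-0.1,0,0,0,0,0.015,-0.12,-0.1,0,0,0,0,0.015,-0.12,-0.1,0,0,0,0,0.015,-0.12,-0.1,0])

```text
clock: 7.75
position: [0.5472, 0.1155, 0.2976]
ee_rot: [0.999, -0.051, 0.0, 0.0]
ft_force: [0.6, 0.3, -0.4]
grip_width: -0.004
grasp_force: 0.0
```

```bash
python3 - <<'E'
from h import *
o=manip.get_obs();print(o["position"],o["ft_force"])
p=manip.camera("wrist");save(p,"w3")
Rt=R.from_quat(o["ee_rot"]).as_matrix()
for l in("dish_tray_lip_rear","empty_tray_lip_rear"):
    print(l,[(Rt.T@(world(p,d["position"],o)-o["position"]),round(d["conf"],2)) for d in manip.tip_of(p,l)[:2]])
E
```

```text
[0.54717956 0.11551334 0.29755044] [ 0.59547587  0.34938927 -0.4034127 ]
dish_tray_lip_rear [(array([-0.00668238, -0.00072488,  0.27183139]), 0.8)]
empty_tray_lip_rear [(array([-0.00684978,  0.1179749 ,  0.27226116]), 0.9)]
```

View pics/w3.png

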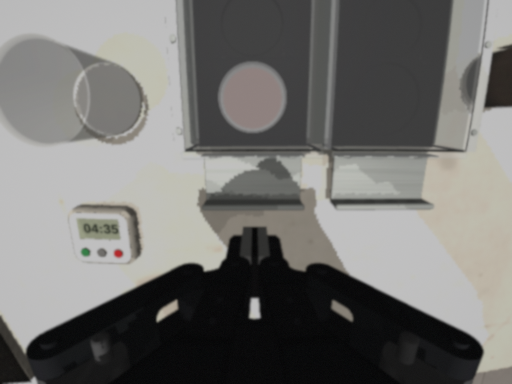

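Both lips are level and the empty tray is shut. The dish lip sits just behind the tool axis, so I'll shift 16 mm forward, descend into the trough and pull.

Request:
move_arm(plan=[0,0,0,0.016,0,0.02,0,0,0,0,0.016,0,0.05,0,0,0,0,0.016,0,0.07,0,0,0,0,0.016,0,0.082,0,0,0,0,0.016,0,0.09,0,0,0,0,0.016,0,0.096,0,0,0,0,0.016,0,0.096,0])

```text
clock: 8.78
position: [0.5634, 0.1146, 0.2017]
ee_rot: [0.999, -0.051, 0.0, 0.0]
ft_force: [0.1, -0.2, -0.2]
grip_width: -0.003
grasp_force: 0.0
```

Request:
move_arm(plan=[0,0,0,-0.005,0,0,0,0,0,0,-0.009,0,0,0,0,0,0,-0.013,0,0,0,0,0,0,-0.018,0,0,0,0,0,0,-0.024,0,0,0,0,0,0,-0.031,0,0,0,0,0,0,-0.038,0,0,0,0,0,0,-0.045,0,0,0,0,0,0,-0.052,0,0,0,0,0,0,-0.058,0,0,0,0,0,0,-0.063,0,0,0,0,0,0,-0.066,0,0,0])

```text
clock: 10.28
position: [0.4974, 0.1212, 0.2017]
ee_rot: [0.999, -0.051, -0.0, 0.0]
ft_force: [2.3, -0.8, -0.1]
grip_width: 0.001
grasp_force: 0.8
```

Request:
move_arm(plan=[0,0,0,-0.004,0,0,0,0,0,0,-0.008,0,0,0,0,0,0,-0.012,0,0,0,0,0,0,-0.016,0,0,0,0,0,0,-0.019,0,0,0,0,0,0,-0.022,0,0,0,0,0,0,-0.024,0,0,0,0,0,0,-0.026,0,0,0,0,0,0,-0.027,0,0,0])

```text
clock: 11.4
position: [0.4707, 0.1239, 0.2016]
ee_rot: [0.999, -0.051, -0.0, 0.0]
ft_force: [1.4, -0.7, -0.0]
grip_width: 0.0
grasp_force: 0.8
```

Request:
move_arm(plan=[0,0,0,-0.002,0,0,0,0,0,0,-0.004,0,0,0,0,0,0,-0.006,0,0,0,0,0,0,-0.007,0,0,0])

```text
clock: 11.9
position: [0.4637, 0.1246, 0.2017]
ee_rot: [0.999, -0.051, -0.0, 0.0]
ft_force: [2.0, -2.2, -0.1]
grip_width: -0.001
grasp_force: 0.8
```

Request:
move_arm(plan=[0,0,0,-0.002,0,0,0,0,0,0,-0.003,0,0,0,0,0,0,-0.004,0,0,0,0,0,0,-0.005,0,0,0])

```text
clock: 12.4
position: [0.4617, 0.1244, 0.2025]
ee_rot: [0.999, -0.051, 0.004, -0.001]
ft_force: [23.6, -1.2, -17.6]
grip_width: -0.003
grasp_force: 11.5
```

The tray is at its stop. I'll ease off the lip, lift out and check.

Request:
move_arm(plan=[0,0,0,0.006,0,0,0,0,0,0,0.011,0,0,0,0,0,0,0.011,0,0,0,0,0,0,0.011,0,-0.02,0,0,0,0,0.011,0,-0.06,0,0,0,0,-0.01,0,-0.11,0,0,0,0,-0.03,0,-0.16,0,0,0,0,-0.03,0,-0.2,0,0,0,0,-0.03,0,-0.2,0,0,0,0,-0.03,0,-0.2,0])

```text
clock: 13.65
position: [0.4286, 0.1283, 0.4017]
ee_rot: [0.999, -0.05, 0.0, 0.0]
ft_force: [-0.5, -0.2, -0.8]
grip_width: 0.001
grasp_force: 0.0
```

```bash
python3 - <<'E'
from h import *
o=manip.get_obs();print(o["position"],o["ft_force"])
p=manip.camera("wrist");save(p,"w4")
Rt=R.from_quat(o["ee_rot"]).as_matrix()
for l in("dish_tray_lip_rear","empty_tray_lip_rear","dish","dish_tray_nest"):
    print(l,[(Rt.T@(world(p,d["position"],o)-o["position"]),round(d["conf"],2)) for d in manip.tip_of(p,l)[:2]])
E
```

```text
[0.42861126 0.12831648 0.40174183] [-0.52526973 -0.22384123 -0.83571844]
dish_tray_lip_rear [(array([ 0.1178599 , -0.00170847,  0.38567477]), 0.75), (array([ 0.02422988, -0.00125009,  0.37661277]), 0.48)]
empty_tray_lip_rear []
dish [(array([ 0.11769805, -0.00310766,  0.38333894]), 0.89)]
dish_tray_nest []
```

View pics/w4.png

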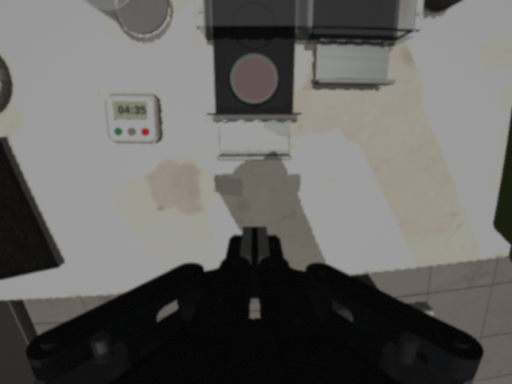

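The dish tray is out to its stop with the dish (px 254,78) in its nest. The empty tray is shut, and the arm is clear.

```bash
python3 -c "
from workcell import manip
print(manip.hand_in())"
```

```text
the job is handed in; nothing more can be done
None
```

I pushed the empty tray fully home and drew the dish tray out to its stop, using closed fingertips only. The force rose sharply at both stops, and the last picture shows the dish still in its nest. The arm was clear when I handed the job in at about 14 s; the hand-in returned no verdict.

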